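# Pack the preamplifier and latch its case

### The arm

A 6-joint arm with a two-finger parallel gripper is mounted at the origin on the work surface. World frame = base frame: x ahead of the robot, y to its left, z up, the work surface at z = 0. Lengths are in m, angles in rad, forces in N, time in s.
With the tool pointing down it reaches from about 0.325 to 0.85 m from the base axis. Payload 4.4 kg.
Tool frame: the origin (TCP) lies between the finger pads; the fingertips stand 17 mm ahead of it and the grasp point (between the pads) lies 2 mm behind it (arm.tcp_to_tips is the distance from the TCP to the fingertips, in m); y points along the fingers, z is the direction in which the jaws open and shut, and the axes are right-handed (so a half turn about y gives the same grasp; the last joint's range is limited). The gripper opens to 94 mm and grips with 3 to 60 N. Pads are 16 mm wide; open, the fingers measure 119 mm over their backs; the gripper's body (75 mm by 177 mm) begins 78 mm behind the grasp point.
Start: joints at [1.083, 0.207, 1.542, -0, 1.393, -0.15], TCP at [0.191, 0.543, 0.189] pointing down, gripper open.
Joint ranges: [-2.73, 2.73], [-0.86, 2.22], [0.23, 2.46], [-1.11, 4.25], [0.08, 2.63], [-2.82, 2.82]. Speed limits (rad/s): [2.79, 2.79, 3.14, 3.14, 3.14, 3.14].

### API

Orientations are given as a 3x3 rotation matrix whose columns are the frame's x, y, z axes.
In Python, from cell import arm gives the robot as it stands.
- The arm moves only by the shell command python3 -m crank 'ROWS' [FORCE]. ROWS is JSON, a list that holds one entry, the list of rows, each a list of 7 numbers: the shift along the world's x, y, z in cm, then the turn, a rotation vector about the world's x, y, z in degrees, then the opening, from -1 (shut) to 1 (fully open), so that 0 is half open. In form: [[[tx, ty, tz, ax, ay, az, hand], ...]]. A call has 1 to 12 rows; each row is the pose to reach, as a shift and turn from the pose commanded when the call began; what a row does not reach only later rows make up. A row lasts 1/12 s, in which the tool goes at most 41.7 mm and 7.16 degrees, less where a joint would pass 70% of its speed; a pose out of reach is approached as far as the arm can. A call with a gripper value outside its range is refused whole. The fingers move at their own pace and stop on an object; FORCE is the grip in N (left out, the last holds). Time passes only in rows, so rows that repeat a pose let the fingers close. It gives the time, the measured TCP pose, the force and the opening at its end, in the units of the state.
- arm.get_state(): the state, without advancing time (a new reading comes with each control period).
- arm.read_camera(name): name is "scene" or "side" or "wrist"; returns (picture, depth): 384x512x3 uint8, blue, green, red; 384x512 float32, m along the optical axis (not along the pixel's ray), 0 where there is no reading.
- arm.get_calibration(name): a dict with "camera_matrix" (3x3 intrinsics, pixels), "extrinsics" (4x4, takes a point from world to camera coordinates). Camera axes: x right, y down, z forward; pixel columns grow to the right and rows downward; lengths in m; the calibration is good to about 2 mm. The wrist camera is an equidistant fisheye: a pixel r from the principal point sees the ray r / f radians off the axis. A picture is of the moment at which its call begins: read the wrist's pose just before it. get_calibration takes no time and is no camera call; for the wrist camera it gives the pose at the moment of the call.
- arm.sign_off(): hands the job in, once; it reports no verdict.
Trained networks look in the newest picture that a camera, given by its name, has taken for a name from the list of things; names that differ only in an ending like _2 or _b are one class to them, and where a whole thing is asked for, a point or a joint stands for the part that bears it (a point fixed in the world has none). Each returns a list of dicts, best first, with "score" (0 to 1); they miss things now and then, are a little off and sometimes report something else, mostly with a low value. They report only what shows in the picture. A call takes as long as a camera call. They do not tell look-alikes from the thing itself.
- arm.cut_out(query, camera): "pixels" (384x512 bool, what is visible of it) and "bbox" ([left, top, right, bottom] in pixels, round what is visible of it).
The state is a dict: "t": time; "q": joint angles; "dq": joint speeds; "joint_torque": joint torques, N m; "eef_pos": TCP position; "orientation": TCP orientation; "contact_force": force on the tool from outside, world axes, zero at the start; "torque": the same for the moment, N m; "opening": opening from 0.0 (shut) to 1.0 (fully open).
Only numpy, scipy, OpenCV 4.12 (cv2) and the standard library are available. Lean on these libraries where they do the work, as an engineer would, in place of code of your own. Each camera call takes 0.05 s, during which the arm holds its last target. There are 200 camera calls.

### The job

Pack the microphone preamplifier away: lay it flat in its long cut-out in the foam of the open case, either way round, then lower the lid under control all the way, without letting it drop, and fold the latch on the lid's front down over the lip of the base and press it in until it snaps and holds the lid down on its seal. Leave the bottle, the jar and the notebook where they are.

Things in the scene. Friction and masses are not known exactly. Their poses are not given: they have to be found in the camera images.
- case: Grey plastic instrument case, fixed to the bench, lid hinged at the rear. Base 150 (x) x 236 (y) x 64 mm high, open. Origin: centre of its underside; x points from the front (latch side, towards the robot) to the rear (hinge side), y along the front edge, z up. The black foam inside has its top at z = 42 mm. A rubber seal on the front rim stands 4.5 mm proud and is springy (5 N/mm).
- pocket (a point): Centre of the floor of the long cut-out in the foam, at (0, -25, 22) mm in the case's frame. The cut-out is 66 (case x) by 134 (case y) and 20 mm deep; a finger recess at the middle of each long side is 44 mm wide (y), reaches out to x = +/-62 mm and is as deep. A round pickup already lies in its own place at y = +78 mm and is no concern.
- lip_mid (a point): Middle of the rolled lip on the front of the base, at (-85, 0, 56.8) mm in the case's frame: a bar along y, 48 mm wide, of 5 mm radius. The claw of the shut latch lies under and behind it.
- preamp: Loose dark metal box 52 (x) x 120 (y) x 38 (z) mm, about 0.3 kg, with a bright panel and two knobs at its -y end. Origin: centre of its underside. Lying in the cut-out it stands 18 mm above the foam, and the lid clears it by 4 mm.
- lid (a joint): Lid angle, rad: 0 rim on rim, growing as it opens about the case's +y axis through lid_hinge; starts 1.50 to 1.70, at rest; stop 1.8. The hinge is slightly stiff (0.16 N m), but below about 1 rad the lid falls by itself. Resting unlatched on the seal it reads about 0.027, latched about 0.01. Lid about 0.45 kg, 150 x 236 x 32 mm.
- lid_hinge (a point): Centre of the hinge line, at (75, 0, 64) mm in the case's frame; the line runs along the case's y. Its frame turns with the lid (lid shut: same axes as the case).
- latch (a joint): Angle of the latch flap to the lid, rad, same sense as the lid: 0 folded down (shut), 1.57 straight out from the lid's front edge, stop 2.5. Light friction holds it. Fold it in once the lid is down: near 0.4 the claw meets the lip from in front and below; 5 to 15 N, down and in along the flap's arc, press it past until it snaps to 0. Dragged upwards it rides over the lip and lifts the lid.
- latch_pivot (a point): Middle of the latch's pin, at (-159, 0, 12) mm in the frame of lid_hinge. Its frame turns with the latch; in it the flap is a black plate 40 mm wide (y), 7 mm thick (x -14 to -7 mm), from z = +4 to -46 mm, with a finger ledge at its free end (outwards to x = -24, z -46 to -41 mm) and a claw bar of 5 mm radius at x = 3, z = -30 mm.
- latch_tip (a point): Middle of the flap's free end, at (-10.5, 0, -46) mm in the frame of latch_pivot. With the lid open the flap sticks up beyond the lid's edge: it can be pinched by its two side edges, 40 mm apart, and serves as the handle to lower the lid.
- bottle: Bystander: white wash bottle, 60 mm across, 131 mm to its cap, thin spout above to 200 mm. Origin: centre of its underside.
- jar: Bystander: glass jar with a metal cap, 68 mm across, 71 mm high. Origin: centre of its underside.
- notebook: Bystander: closed notebook 105 x 148 x 12 mm lying flat. Origin: centre of its underside.
There are look-alikes about, which are no part of the job. What is meant by the preamp is not turquoise, and is the smaller of those in its own colour.

How it is judged:
By the outcome, as a careful person would: the job done as asked, in the order asked, and still so for the second after the job is handed in, with the robot touching nothing.
It also fails if it takes over 64 s, if anything falls off the work surface, if the arm or the gripper's body presses on something with over 40 N, if the wrist force passes 120 N, or if a joint passes its speed limit or range.

## Working session

There is one attempt and no reset: what is moved stays moved. The work goes in short steps, Python scripts to look and compute and a shell command to move; the robot and the scene stay as the last step left them, time stands still between calls to the robot, and variables do not carry over. Pictures are saved under pics/ and viewed, about 8 in all and at most 12, crops included, and the job is handed in when it is done.

```bash
mkdir -p pics; ls; cat > h.py <<'E'
import numpy as np, cv2
from cell import arm
def cloud(name,depth):
    c=arm.get_calibration(name);K=c["camera_matrix"];E=np.array(c["extrinsics"])
    v,u=np.mgrid[0:384,0:512]
    P=np.stack([(u-K[0][2])/K[0][0]*depth,(v-K[1][2])/K[1][1]*depth,depth],-1)
    return (P-E[:3,3])@E[:3,:3]
def proj(name,p):
    c=arm.get_calibration(name);K=np.array(c["camera_matrix"]);E=np.array(c["extrinsics"])
    q=K@(E[:3,:3]@np.asarray(p)+E[:3,3]);return q[:2]/q[2]
E
python3 - <<'E'
from h import *
ims=[]
for n in("scene","side"):
    im,d=arm.read_camera(n);np.savez(f"{n}.npz",im=im,P=cloud(n,d),d=d);ims.append(im)
    for q in("preamp","case","lid","latch","bottle","jar","notebook"):
        for r in arm.cut_out(q,n)[:4]:
            m=r["pixels"]&(d>0);p=cloud(n,d)[m]
            if len(p): print(n,q,round(r["score"],2),np.round(r["bbox"]),len(p),np.round(np.median(p,0),3),np.round(np.percentile(p,2,0),3),np.round(np.percentile(p,98,0),3))
cv2.imwrite("pics/a.png",ims[0]);cv2.imwrite("pics/b.png",ims[1])
print(arm.get_state()["t"])
E
```

```text
pics
scene preamp 0.85 [314. 333. 362. 356.] 1050 [0.54  0.497 0.037] [0.484 0.457 0.002] [0.593 0.536 0.041]
scene preamp 0.82 [351. 244. 410. 276.] 1640 [0.292 0.358 0.051] [0.212 0.29  0.005] [0.363 0.419 0.056]
scene preamp 0.69 [315. 262. 339. 305.] 794 [0.475 0.347 0.036] [0.438 0.287 0.008] [0.509 0.397 0.041]
scene case 0.66 [175. 134. 261. 219.] 3715 [ 0.568 -0.109  0.051] [ 0.474 -0.257  0.012] [ 0.667 -0.019  0.255]
scene case 0.43 [222. 108. 251. 134.] 662 [ 0.363 -0.414  0.01 ] [ 0.307 -0.49   0.003] [ 0.425 -0.346  0.015]
scene lid 0.61 [175. 130. 219. 211.] 1554 [ 0.654 -0.106  0.193] [ 0.621 -0.256  0.001] [ 0.669 -0.018  0.268]
scene latch 0.58 [183. 138. 196. 162.] 170 [ 0.655 -0.131  0.254] [ 0.637 -0.184  0.21 ] [ 0.664 -0.115  0.271]
scene bottle 0.63 [259. 302. 284. 333.] 679 [0.676 0.377 0.101] [0.642 0.342 0.001] [0.696 0.395 0.142]
scene jar 0.61 [175. 127. 191. 140.] 166 [ 0.585 -0.398  0.069] [ 0.564 -0.433  0.033] [ 0.614 -0.378  0.075]
scene notebook 0.82 [220. 107. 251. 137.] 760 [ 0.365 -0.414  0.01 ] [ 0.301 -0.498 -0.003] [ 0.428 -0.344  0.015]
scene 
[... 499 characters left out ...]
68 -0.266  0.006] [ 0.657 -0.027  0.256]
side lid 0.76 [290. 155. 358. 235.] 2922 [ 0.632 -0.148  0.163] [ 0.618 -0.255  0.003] [ 0.807 -0.022  0.269]
side latch 0.63 [322. 158. 336. 179.] 216 [ 0.648 -0.139  0.258] [ 0.634 -0.157  0.003] [0.892 0.065 0.274]
side bottle 0.75 [236. 110. 250. 144.] 409 [0.655 0.347 0.079] [0.636 0.333 0.005] [0.736 0.467 0.135]
side jar 0.91 [353. 267. 377. 297.] 573 [ 0.573 -0.42   0.066] [ 0.556 -0.446  0.011] [ 0.612 -0.388  0.077]
side notebook 0.61 [284. 301. 336. 362.] 2049 [ 0.357 -0.432  0.014] [ 0.296 -0.501  0.006] [ 0.418 -0.353  0.018]
side notebook 0.21 [322. 157. 337. 176.] 216 [ 0.648 -0.139  0.258] [ 0.634 -0.157  0.001] [0.896 0.05  0.274]
0.8
```

```bash
python3 - <<'E'
import cv2,numpy as np
a=cv2.imread("pics/a.png");b=cv2.imread("pics/b.png")
cv2.imwrite("pics/c.png",np.hstack([cv2.resize(a[90:384,160:440],(400,420)),cv2.resize(b[90:384,150:400],(357,420))]))
E
```

```text
(no output)
```

View pics/c.png

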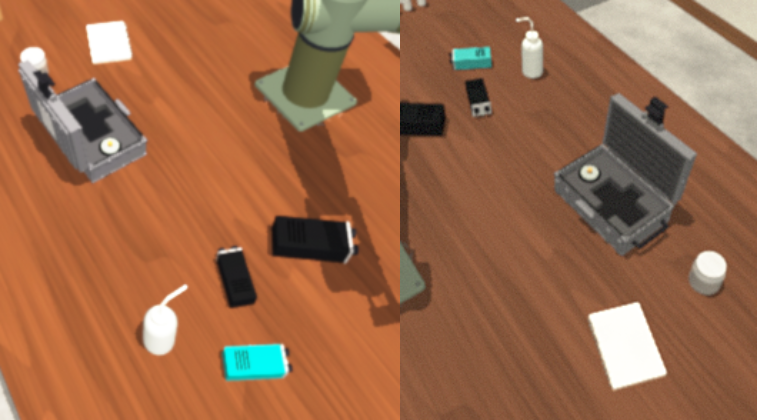

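```bash
python3 - <<'E'
from h import *
S=np.load("scene.npz");D=np.load("side.npz")
def rect(p):
    (c,s,a)=cv2.minAreaRect((p[:,:2]*1000).astype(np.float32));return np.round(c,1),np.round(s,1),round(a,1)
for n,Z in(("scene",S),("side",D)):
    P=Z["P"].reshape(-1,3)
    x,y,z=P.T
    b=(x>.40)&(x<.54)&(y>.25)&(y<.43)&(z>.03)&(z<.055)
    print(n,"pre",b.sum(),rect(P[b]),np.median(P[b,2]))
    b=(x>.44)&(x<.70)&(y>-.32)&(y<.02)&(z>.058)&(z<.072)
    print(n,"rim",b.sum(),rect(P[b]))
    b=(x>.55)&(x<.72)&(y>-.32)&(y<.02)&(z>.10)&(z<.30)
    Q=P[b]; c=Q.mean(0); print("lid",b.sum(),Q.min(0),Q.max(0)); 
    h=(z>.225)&b; print(" top",h.sum(),rect(P[h]),P[h,2].max())
im=S["im"]
e=cv2.resize(im[235:365,300:420],(550,596),interpolation=2)
im2=D["im"]; f=cv2.resize(im2[140:290,245:370],(500,600),interpolation=2)[:596]
cv2.imwrite("pics/d.png",np.hstack([e[:, :400],f])[:, :800])
E
```

```text
scene pre 678 (array([470. , 337.5]), array([119.7,  52.2]), 70.6) 0.03695279309359771
scene rim 353 (array([ 559.5, -141.4]), array([194.5, 241.6]), 4.2)
lid 1346 [ 0.62030271 -0.26024226  0.10016548] [ 0.67175462 -0.01559167  0.27233917]
 top 158 (array([ 649.6, -131.5]), array([28.3, 44.5]), 1.3) 0.272339173560302
side pre 292 (array([468.2, 334.9]), array([127. ,  51.5]), 70.1) 0.04005608356901894
side rim 741 (array([ 545.8, -145.6]), array([175.4, 247. ]), 7.4)
lid 2378 [ 0.61582251 -0.25835725  0.10006559] [ 0.66700177 -0.01686296  0.27452873]
 top 218 (array([ 647.2, -136.5]), array([31.4, 54.7]), 1.2) 0.2745287318761033
```

View pics/d.png

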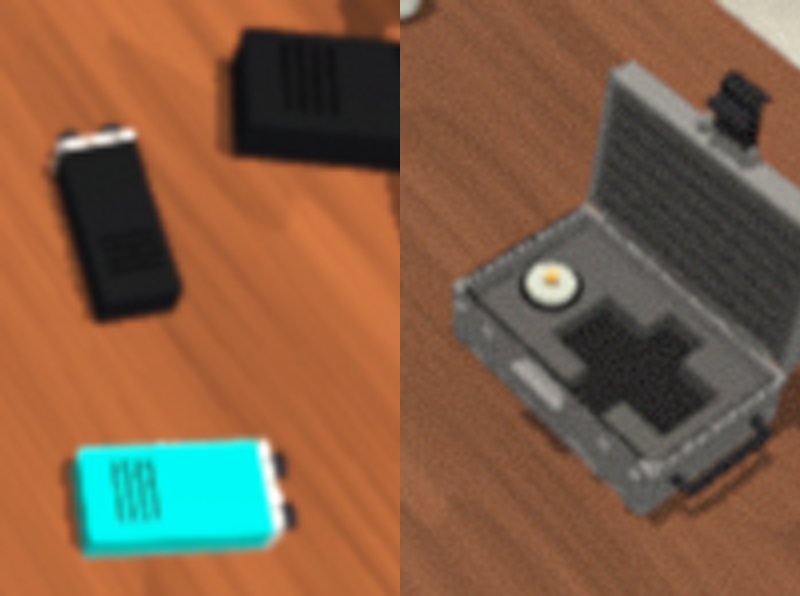

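```bash
python3 - <<'E'
from h import *
s=arm.get_state();print(np.round(s["orientation"],3).tolist(),s["eef_pos"],s["opening"])
for n in("scene","side"):
    P=np.load(n+".npz")["P"].reshape(-1,3);x,y,z=P.T
    def line(b,l):
        # x = a + b*y
        Q=P[b]
        for _ in range(4):
            A=np.c_[np.ones(len(Q)),Q[:,1],Q[:,2]];c=np.linalg.lstsq(A,Q[:,0],rcond=None)[0];r=Q[:,0]-A@c;Q=Q[abs(r)<2*r.std()+1e-4]
        print(n,l,len(Q),np.round(c,4),"yaw",np.round(-np.degrees(np.arctan(c[1])),2),"rms",r.std(),"y",Q[:,1].min(),Q[:,1].max(),"z",Q[:,2].min(),Q[:,2].max())
    line((x>.60)&(x<.70)&(y>-.25)&(y<-.03)&(z>.1)&(z<.20),"lid")
    line((x>.44)&(x<.52)&(y>-.25)&(y<-.04)&(z>.012)&(z<.04),"front")
    b=(x>.46)&(x<.63)&(y>-.30)&(y<.02)
    for lo,hi in((.036,.046),(.055,.062),(.062,.068)):
        q=b&(z>lo)&(z<hi);print(lo,q.sum(),np.round(np.percentile(P[q],[1,50,99],0),3).tolist())
    for lo in np.arange(.2,.28,.01):
        q=(x>.6)&(x<.72)&(y>-.3)&(y<.02)&(z>lo)&(z<lo+.01)
        if q.sum(): print(round(lo,2),q.sum(),np.round(P[q].min(0),3),np.round(P[q].max(0),3))
E
```

```text
[[0.943, -0.0, 0.331], [-0.331, 0.0, 0.943], [-0.0, -1.0, 0.0]] [0.19057585 0.54252507 0.18877279] 1.0000707342773811
scene lid 378 [ 0.6441 -0.0697  0.0555] yaw 3.99 rms 0.0007704393173442908 y -0.24397950163115895 -0.030101993700667268 z 0.10016548391605642 0.1999499672311951
scene front 254 [ 0.5199  0.0043 -0.541 ] yaw -0.25 rms 0.011021209034252782 y -0.24948580715488425 -0.050885141137844245 z 0.015409743411719133 0.03999415172313026
0.036 894 [[0.476, -0.259, 0.037], [0.515, -0.099, 0.041], [0.605, -0.022, 0.046]]
0.055 204 [[0.462, -0.263, 0.055], [0.499, -0.097, 0.059], [0.615, -0.019, 0.062]]
0.062 178 [[0.464, -0.262, 0.062], [0.506, -0.125, 0.065], [0.615, -0.02, 0.068]]
0.2 230 [ 0.626 -0.26   0.2  ] [ 0.671 -0.017  0.21 ]
0.21 307 [ 0.626 -0.256  0.21 ] [ 0.664 -0.017  0.219]
0.22 37 [ 0.64  -0.152  0.22 ] [ 0.661 -0.108  0.229]
0.23 18 [ 0.652 -0.153  0.231] [ 0.66  -0.115  0.239]
0.24 20 [ 0.64  -0.152  0.24 ] [ 0.658 -0.115  0.25 ]
0.25 38 [ 0.635 -0.154  0.251] [ 0.655 -0.113  0.259]
0.26 51 [ 0.647 -0.153  0.262] [ 0.664 -0.116  0.27 ]
0.27 12 [ 0.65  -0.152  0.27 
[... 327 characters left out ...]
 0.03985746593306197
0.036 1051 [[0.467, -0.283, 0.036], [0.565, -0.13, 0.043], [0.624, -0.03, 0.046]]
0.055 227 [[0.463, -0.266, 0.055], [0.543, -0.138, 0.059], [0.627, -0.027, 0.062]]
0.062 382 [[0.461, -0.267, 0.062], [0.538, -0.162, 0.065], [0.629, -0.025, 0.068]]
0.2 172 [ 0.622 -0.258  0.2  ] [ 0.66  -0.017  0.21 ]
0.21 469 [ 0.624 -0.257  0.21 ] [ 0.667 -0.019  0.22 ]
0.22 62 [ 0.634 -0.234  0.22 ] [ 0.658 -0.029  0.23 ]
0.23 20 [ 0.642 -0.164  0.23 ] [ 0.657 -0.115  0.239]
0.24 6 [ 0.651 -0.156  0.24 ] [ 0.655 -0.151  0.246]
0.25 57 [ 0.631 -0.158  0.251] [ 0.658 -0.119  0.26 ]
0.26 42 [ 0.637 -0.157  0.26 ] [ 0.663 -0.119  0.27 ]
0.27 53 [ 0.644 -0.158  0.27 ] [ 0.663 -0.118  0.275]
```

Candidates: turquoise box (scene 338,344), large black box (380,260), small black box (327,283). The small black one is the preamp: its rectangle is 120x52 mm at (0.469, 0.336), and the crop confirms it. The case has yaw of about 4° and its centre near (0.549, -0.144); the lid is at about 1.63.

```bash
python3 -m crank '[[[7,-5,0,0,0,-22,1],[14,-10,-3,0,0,-45,1],[21,-15.5,-5,0,0,-68,1],[27.8,-20.7,-7,0,0,-90,1],[27.8,-20.7,-7,0,0,-90,1],[27.8,-20.7,-7,0,0,-90,1],[27.8,-20.7,-7,0,0,-90,1],[27.8,-20.7,-7,0,0,-90,1],[27.8,-20.7,-7,0,0,-90,1],[27.8,-20.7,-7,0,0,-90,1],[27.8,-20.7,-7,0,0,-90,1],[27.8,-20.7,-7,0,0,-90,1]]]' 30
python3 -m crank '[[[0,0,0,0,0,0,1],[0,0,0,0,0,0,1],[0,0,0,0,0,0,1]]]'
cat >> h.py <<'E'
def wcloud(c,d):
    K=np.array(c["camera_matrix"]);E=np.array(c["extrinsics"])
    v,u=np.mgrid[0:384,0:512].astype(float)
    a=(u-K[0,2])/K[0,0];b=(v-K[1,2])/K[1,1];th=np.hypot(a,b)+1e-9
    t=np.tan(np.minimum(th,1.5))/th
    P=np.stack([a*t*d,b*t*d,d],-1);return (P-E[:3,3])@E[:3,:3]
E
python3 - <<'E'
from h import *
c=arm.get_calibration("wrist");s=arm.get_state();im,d=arm.read_camera("wrist");P=wcloud(c,d)
print(s["eef_pos"],np.round(s["orientation"],3).tolist(),d.min(),d.max())
cv2.imwrite("pics/w1.png",im)
for r in arm.cut_out("preamp","wrist")[:3]:
    m=r["pixels"]&(d>0)&(P[...,2]>.03)&(P[...,2]<.046);p=P[m]
    if len(p)>30:print(r["score"],r["bbox"],len(p),np.median(p,0),cv2.minAreaRect((p[:,:2]*1000).astype(np.float32)))
E
```

```text
t: 1.8
eef_pos: [0.4691, 0.3347, 0.1184]
orientation: [[-0.271, -0.001, 0.962], [-0.962, -0.0, -0.271], [0.0, -1.0, -0.0]]
contact_force: [0.3, 0.1, -0.9]
opening: 0.998
t: 2.05
eef_pos: [0.4685, 0.3356, 0.1188]
orientation: [[-0.261, 0.0, 0.965], [-0.965, 0.0, -0.261], [-0.0, -1.0, 0.0]]
contact_force: [0.0, 0.9, -0.2]
opening: 1.003
[0.46852993 0.33562574 0.11883156] [[-0.261, 0.0, 0.965], [-0.965, 0.0, -0.261], [-0.0, -1.0, 0.0]] 0.0 0.38536987
0.98 [209.8, 1.4, 341.4, 63.6] 5201 [0.5370085  0.48890021 0.03796098] ((530.9686889648438, 494.6808166503906), (51.88557434082031, 120.41191101074219), 63.21512222290039)
0.73 [223.4, 128.7, 285.9, 250.4] 5924 [0.46801046 0.34246886 0.03819512] ((466.1383056640625, 334.81036376953125), (119.11892700195312, 52.489646911621094), 70.7259750366211)
0.64 [28.2, 167.7, 167.8, 269.6] 878 [0.30693814 0.37624116 0.03894152] ((288.1439208984375, 379.1326599121094), (55.15580368041992, 174.98487854003906), 73.7248306274414)
```

```bash
python3 -m crank '[[[-0.2,-0.1,-2,0,0,-4.2,1],[-0.2,-0.1,-5,0,0,-4.2,1],[-0.2,-0.1,-8,0,0,-4.2,1],[-0.2,-0.1,-9.3,0,0,-4.2,1],[-0.2,-0.1,-9.3,0,0,-4.2,1],[-0.2,-0.1,-9.3,0,0,-4.2,0],[-0.2,-0.1,-9.3,0,0,-4.2,0],[-0.2,-0.1,-9.3,0,0,-4.2,0],[-0.2,-0.1,-9.3,0,0,-4.2,-0.2],[-0.2,-0.1,-9.3,0,0,-4.2,-0.2],[-0.2,-0.1,-9.3,0,0,-4.2,-0.2],[-0.2,-0.1,-9.3,0,0,-4.2,-0.2]]]' 30
python3 -m crank '[[[0,0,2,0,0,0,-0.3],[0,0,6,0,0,0,-0.3],[0,0,10,0,0,0,-0.3],[0,0,14,0,0,0,-0.3],[0,0,18,0,0,0,-0.3],[0,0,18,0,0,0,-0.3]]]' 30
python3 - <<'E'
from h import *
im,d=arm.read_camera("scene");P=cloud("scene",d)
b=(abs(P[...,0]-.467)<.15)&(abs(P[...,1]-.335)<.1)&(P[...,2]>.05)
cv2.imwrite("pics/e.png",cv2.resize(im[180:330,240:420],(720,600)))
E
```

```text
t: 3.15
eef_pos: [0.4669, 0.3347, 0.0263]
orientation: [[-0.334, 0.001, 0.943], [-0.943, 0.0, -0.334], [-0.001, -1.0, 0.001]]
contact_force: [-0.1, -0.4, -0.2]
opening: 0.543
t: 3.65
eef_pos: [0.472, 0.3374, 0.2165]
orientation: [[-0.333, 0.016, 0.943], [-0.943, 0.009, -0.334], [-0.014, -1.0, 0.013]]
contact_force: [0.8, 1.0, 1.6]
opening: 0.35
```

View pics/e.png

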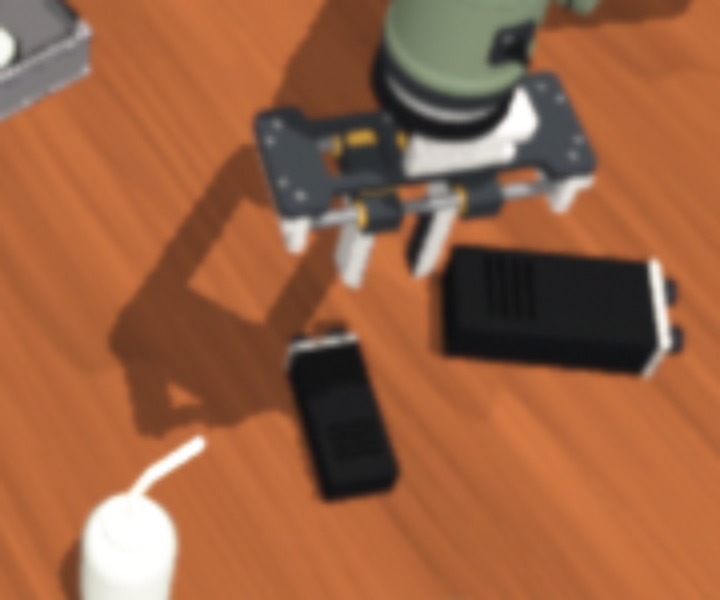

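The picture shows the box still on the bench: I lifted before the fingers had closed. I'll retry with a longer close.

```bash
python3 - <<'E'
from h import *
c=arm.get_calibration("wrist");s=arm.get_state();im,d=arm.read_camera("wrist");P=wcloud(c,d)
for r in arm.cut_out("preamp","wrist")[:4]:
    m=r["pixels"]&(d>0)&(P[...,2]>.03)&(P[...,2]<.046);p=P[m]
    if len(p)>30:print(r["score"],r["bbox"],len(p),np.median(p,0),cv2.minAreaRect((p[:,:2]*1000).astype(np.float32)))
s=arm.get_state();print(s["eef_pos"],s["opening"],np.round(s["orientation"],3).tolist())
E
python3 -m crank '[[[0,0,0,0,0,0,1],[0,0,-4,0,0,0,1],[0,0,-8,0,0,0,1],[0,0,-10,0,0,0,1],[0,0,-10,0,0,0,1],[0,0,-10,0,0,0,1],[0,0,-10,0,0,0,1]]]' 30
```

```text
0.73 [229.4, 130.4, 271.4, 224.6] 3512 [0.46757867 0.34027295 0.03820093] ((465.7773742675781, 334.2317199707031), (119.75959777832031, 52.13569259643555), 70.9577865600586)
0.72 [67.7, 171.3, 184.4, 253.5] 593 [0.3034833  0.37791816 0.0399532 ] ((278.6796569824219, 355.8052978515625), (70.07221984863281, 170.7240753173828), 53.39710998535156)
0.63 [210.1, 20.1, 308.1, 74.8] 3489 [0.53362693 0.4924364  0.03793207] ((531.4989624023438, 495.0412292480469), (53.04524612426758, 120.55696868896484), 62.64325714111328)
[0.46653442 0.33448431 0.20599909] 0.3509005695536865 [[-0.334, 0.001, 0.943], [-0.943, 0.0, -0.334], [-0.0, -1.0, 0.001]]
t: 4.38
eef_pos: [0.467, 0.3347, 0.1062]
orientation: [[-0.334, 0.0, 0.943], [-0.943, 0.0, -0.334], [-0.0, -1.0, 0.0]]
contact_force: [-0.4, 0.9, 0.8]
opening: 0.812
```

```bash
python3 -m crank '[[[0,0,-2,0,0,0,1],[0,0,-4,0,0,0,1],[0,0,-8,0,0,0,1],[0,0,-8,0,0,0,1],[0,0,-8,0,0,0,0],[0,0,-8,0,0,0,-0.4],[0,0,-8,0,0,0,-0.4],[0,0,-8,0,0,0,-0.4],[0,0,-8,0,0,0,-0.4],[0,0,-8,0,0,0,-0.4],[0,0,-8,0,0,0,-0.4],[0,0,-8,0,0,0,-0.4]]]' 30
python3 -m crank '[[[0,0,0,0,0,0,-0.6],[0,0,0,0,0,0,-0.6],[0,0,0,0,0,0,-0.6],[0,0,0,0,0,0,-0.6]]]'
```

```text
t: 5.38
eef_pos: [0.4667, 0.3346, 0.0261]
orientation: [[-0.334, 0.0, 0.943], [-0.943, 0.0, -0.334], [-0.0, -1.0, 0.0]]
contact_force: [0.2, -0.4, -0.1]
opening: 0.47
t: 5.72
eef_pos: [0.4665, 0.3345, 0.0256]
orientation: [[-0.334, -0.0, 0.943], [-0.943, -0.0, -0.334], [0.0, -1.0, -0.0]]
contact_force: [0.0, 0.1, 0.7]
opening: 0.208
```

```bash
python3 - <<'E'
from h import *
s=arm.get_state();print(s["opening"],s["contact_force"])
im,d=arm.read_camera("scene");a=cv2.resize(im[220:340,260:420],(480,360))
im,d=arm.read_camera("wrist");np.save("w.npy",d)
cv2.imwrite("pics/f.png",np.hstack([a,im[:360,60:380]]))
E
```

```text
0.20837215300337492 [0.02209079 0.0847567  0.65027032]
```

View pics/f.png

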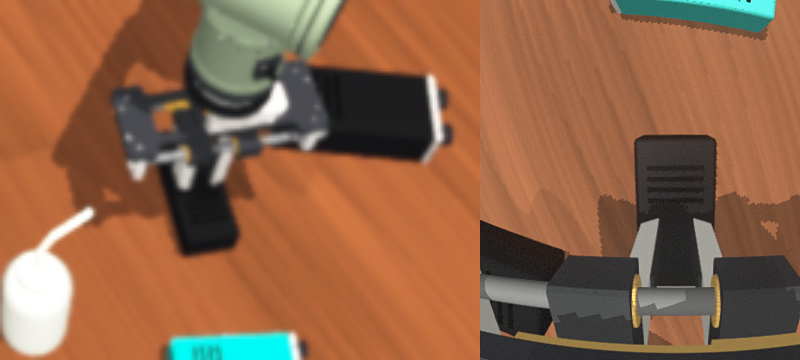

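```bash
python3 -m crank '[[[0,0,0,0,0,0,-0.6],[0,0,0,0,0,0,-0.6],[0,0,0,0,0,0,-0.6],[0,0,1,0,0,0,-0.6],[0,0,3,0,0,0,-0.6],[0,0,3,0,0,0,-0.6]]]'
python3 - <<'E'
from h import *
c=arm.get_calibration("wrist");im,d=arm.read_camera("wrist");P=wcloud(c,d)
s=arm.get_state();R=np.array(s["orientation"]);Q=(P-s["eef_pos"])@R
for r in arm.cut_out("preamp","wrist")[:4]:
    p=P[r["pixels"]&(d>0)];print(r["score"],r["bbox"],np.median(p,0))
for v in (200,210,220,230,240,250,260,280):
  print(v,[tuple(np.round(Q[v,u]*1000).astype(int)) for u in range(200,310,8)])
print(s["opening"])
E
```

```text
t: 6.32
eef_pos: [0.4695, 0.3361, 0.0598]
orientation: [[-0.334, 0.006, 0.943], [-0.943, 0.003, -0.334], [-0.005, -1.0, 0.005]]
contact_force: [1.3, 0.4, 0.8]
opening: 0.199
0.91 [183.9, 0.0, 338.9, 48.1] [0.53184892 0.47503246 0.03747062]
0.88 [216.5, 134.6, 285.3, 276.5] [0.47057599 0.35451669 0.0382125 ]
0.62 [0.0, 195.2, 151.6, 321.5] [0.30934802 0.36199961 0.05246596]
200 [(np.int64(0), np.int64(58), np.int64(-50)), (np.int64(0), np.int64(59), np.int64(-43)), (np.int64(0), np.int64(58), np.int64(-35)), (np.int64(-11), np.int64(21), np.int64(-24)), (np.int64(-11), np.int64(20), np.int64(-18)), (np.int64(-11), np.int64(20), np.int64(-12)), (np.int64(-11), np.int64(21), np.int64(-6)), (np.int64(-11), np.int64(20), np.int64(1)), (np.int64(-11), np.int64(21), np.int64(7)), (np.int64(-11), np.int64(20), np.int64(13)), (np.int64(-11), np.int64(20), np.int64(19)), (np.int64(0), np.int64(58), np.int64(29)), (np.int64(0), np.int64(58), np.int64(37)), (np.int64(0), np.int64(58), np.int64(44))]
210 [(np.int64(10), np.int64(59), np.int64(-51)), (np.int64(9), np.int64(58), np.int64(-43)), (np
[... 3653 characters left out ...]
4), np.int64(-123), np.int64(14))]
280 [(np.int64(-32), np.int64(-132), np.int64(-14)), (np.int64(-34), np.int64(-134), np.int64(-12)), (np.int64(-32), np.int64(-130), np.int64(-10)), (np.int64(-10), np.int64(-95), np.int64(-12)), (np.int64(-6), np.int64(-89), np.int64(-10)), (np.int64(82), np.int64(57), np.int64(-15)), (np.int64(83), np.int64(59), np.int64(-7)), (np.int64(82), np.int64(57), np.int64(1)), (np.int64(82), np.int64(58), np.int64(9)), (np.int64(82), np.int64(58), np.int64(17)), (np.int64(-6), np.int64(-88), np.int64(11)), (np.int64(-10), np.int64(-94), np.int64(13)), (np.int64(-31), np.int64(-130), np.int64(11)), (np.int64(-34), np.int64(-134), np.int64(12))]
0.20204410937629796
```

```bash
python3 - <<'E'
from h import *
print(arm.tcp_to_tips,[a for a in dir(arm) if a[0]!='_'])
s=arm.get_state();R=np.array(s["orientation"]);t=np.array(s["eef_pos"]);print(t)
# fingers in scene/side clouds, in tool frame
for n in("scene","side"):
    im,d=arm.read_camera(n);Q=(cloud(n,d)-t)@R;
    m=(abs(Q[...,0])<14)&(abs(Q[...,2])<.035)&(abs(Q[...,0])<.014)&(Q[...,1]>-.09)&(Q[...,1]<.03)
    q=Q[m];g=im[m].mean(1)
    h=np.histogram(q[:,1],np.arange(-.09,.031,.01));print(n,h[0])
    for lo in np.arange(-.09,.03,.01):
        k=(q[:,1]>lo)&(q[:,1]<lo+.01)
        if k.sum():print(round(lo,3),np.round(q[k].min(0),3),np.round(q[k].max(0),3),round(g[k].mean()))
E
```

```text
0.017 ['Unreachable', 'cut_out', 'get_calibration', 'get_state', 'read_camera', 'sign_off', 'tcp_to_tips']
[0.46777001 0.33511771 0.05715034]
scene [ 9  9 20 21 20 23 19  5  0  0 63 90]
-0.09 [-0.011 -0.09  -0.017] [ 0.004 -0.08  -0.007] 131
-0.08 [-0.011 -0.079 -0.019] [-0.008 -0.071  0.022] 169
-0.07 [-0.012 -0.07  -0.018] [ 0.008 -0.062  0.024] 151
-0.06 [-0.012 -0.06  -0.019] [ 0.004 -0.051  0.024] 159
-0.05 [-0.011 -0.05  -0.019] [ 0.004 -0.041  0.024] 174
-0.04 [-0.012 -0.04  -0.018] [ 0.006 -0.031  0.024] 160
-0.03 [-0.013 -0.03  -0.017] [ 0.006 -0.021  0.023] 118
-0.02 [-0.009 -0.019 -0.009] [ 0.006 -0.016  0.011] 61
0.01 [-0.014  0.014 -0.022] [0.013 0.02  0.027] 28
0.02 [-0.014  0.02  -0.025] [0.014 0.03  0.027] 26
side [16 17 16 18 12 17 10  2  0  0 62  2]
-0.09 [-0.003 -0.09  -0.02 ] [ 0.013 -0.081  0.023] 156
-0.08 [-0.009 -0.08  -0.02 ] [ 0.013 -0.071  0.022] 157
-0.07 [-0.005 -0.07  -0.02 ] [ 0.012 -0.06   0.021] 151
-0.06 [-0.004 -0.06  -0.02 ] [ 0.013 -0.05   0.02 ] 149
-0.05 [-0.008 -0.049 -0.02 ] [ 0.012 -0.04   0.022] 150
-0.04 [ 0.002 -0.039 -0.02 ] [ 0.014 -0.031  0.022] 153
-0.03 [ 0.004 -0.028 -0.017] [ 0.011 -0.02   0.022] 143
-0.02 [ 0.    -0.018 -0.009] [ 0.006 -0.018  0.011] 96
0.01 [-0.013  0.011 -0.025] [0.013 0.02  0.026] 24
0.02 [-0.001  0.02  -0.025] [0.012 0.021 0.   ] 23
```

Depth shows the real fingertips about 17 mm behind the reported TCP, not 17 mm ahead, so both closes happened just above the box. I'll go about 34 mm deeper and watch the force.

```bash
python3 -m crank '[[[-0.1,0,0,0,0,0,1],[-0.1,0,0,0,0,0,1],[-0.1,0,0,0,0,0,1],[-0.1,0,0,0,0,0,1],[-0.1,0,0,0,0,0,1],[-0.1,0,0,0,0,0,1],[-0.1,0,0,0,0,0,1],[-0.1,0,0,0,0,0,1],[-0.1,0,0,0,0,0,1],[-0.1,0,-1,0,0,0,1],[-0.1,0,-2.5,0,0,0,1],[-0.1,0,-3.5,0,0,0,1]]]' 30
python3 -m crank '[[[0,0,-1.5,0,0,0,1],[0,0,-2.6,0,0,0,0.5],[0,0,-2.6,0,0,0,-0.4],[0,0,-2.6,0,0,0,-0.4],[0,0,-2.6,0,0,0,-0.4],[0,0,-2.6,0,0,0,-0.4],[0,0,-2.6,0,0,0,-0.4],[0,0,-2.6,0,0,0,-0.4],[0,0,-2.6,0,0,0,-0.4],[0,0,-2.6,0,0,0,-0.4],[0,0,-2.6,0,0,0,-0.4],[0,0,-2.6,0,0,0,-0.4]]]' 30
```

```text
t: 7.52
eef_pos: [0.465, 0.3342, 0.0193]
orientation: [[-0.334, -0.001, 0.943], [-0.943, -0.001, -0.334], [0.001, -1.0, -0.001]]
contact_force: [-0.6, 0.6, -0.8]
opening: 0.987
t: 8.52
eef_pos: [0.4663, 0.3349, -0.0044]
orientation: [[-0.334, 0.001, 0.943], [-0.943, 0.001, -0.334], [-0.001, -1.0, 0.001]]
contact_force: [-0.1, -0.0, 4.9]
opening: 0.553
```

```bash
python3 -m crank '[[[0,0,1,0,0,0,-0.4],[0,0,4,0,0,0,-0.4],[0,0,8,0,0,0,-0.4],[0,0,12,0,0,2,-0.4],[0,-2,15,0,0,5,-0.4],[0,-5,16,0,0,10,-0.4],[0,-9,16,0,0,16,-0.4],[-1,-13,16,0,0,23.5,-0.4],[-1,-17,16,0,0,23.5,-0.4],[-1,-21,16,0,0,23.5,-0.4],[-1,-25,16,0,0,23.5,-0.4],[-1,-29,16,0,0,23.5,-0.4]]]' 35
python3 -m crank '[[[0,-4,0,0,0,0,-0.4],[0,-8,0,0,0,0,-0.4],[0,-12,0,0,0,0,-0.4],[0,-16,0,0,0,0,-0.4],[0,-20,0,0,0,0,-0.4],[0,-21,0,0,0,0,-0.4],[0,-21,0,0,0,0,-0.4],[0,-21,0,0,0,0,-0.4]]]'
python3 - <<'E'
from h import *
c=arm.get_calibration("wrist");s=arm.get_state();im,d=arm.read_camera("wrist");P=wcloud(c,d);np.savez("w2.npz",im=im,P=P,d=d)
a,_=arm.read_camera("scene")
cv2.imwrite("pics/g.png",np.hstack([im,cv2.resize(a[110:250,150:250],(274,384))]))
s=arm.get_state();print(s["eef_pos"],np.round(s["orientation"],3).tolist(),s["opening"])
E
```

```text
t: 9.52
eef_pos: [0.4538, 0.043, 0.1541]
orientation: [[0.07, -0.002, 0.998], [-0.998, 0.0, 0.07], [-0.0, -1.0, -0.002]]
contact_force: [2.0, 0.3, -3.8]
opening: 0.551
t: 10.18
eef_pos: [0.4546, -0.1649, 0.1539]
orientation: [[0.068, -0.002, 0.998], [-0.998, 0.002, 0.068], [-0.002, -1.0, -0.002]]
contact_force: [0.4, 0.0, -2.2]
opening: 0.553
[ 0.45491751 -0.16369802  0.15410574] [[0.071, -0.001, 0.997], [-0.997, 0.002, 0.071], [-0.002, -1.0, -0.001]] 0.5546662261872026
```

View pics/g.png

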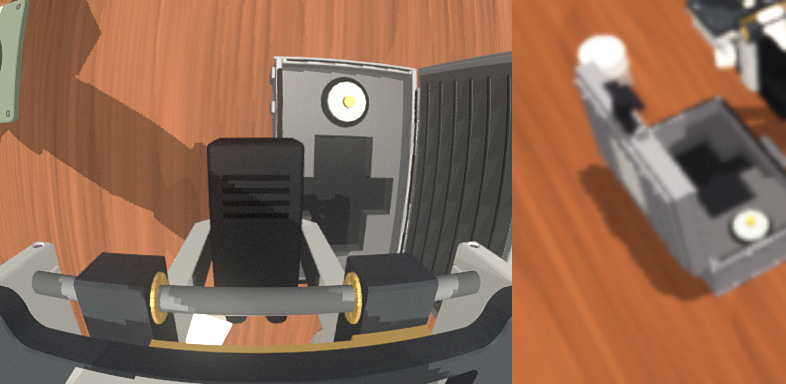

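The box is held. Wrist view: pocket at about (345,190), pickup at (345,100). I'll fit the case from this cloud.

```bash
python3 - <<'E'
from h import *
from scipy.spatial.transform import Rotation as Ro
Z=np.load("w2.npz");P=Z["P"].reshape(-1,3);d=Z["d"].ravel()
C=np.array([.549,-.144]);a=np.radians(4);R=np.array([[np.cos(a),-np.sin(a)],[np.sin(a),np.cos(a)]])
q=(P[:,:2]-C)@R*1000;z=P[:,2]*1000
ok=d>0
# pocket floor points
m=ok&(abs(z-22)<5)&(abs(q[:,0])<68)&(abs(q[:,1]+25)<75)
print("floor z",np.median(z[m]),m.sum())
def ed(b,ax):return np.round(np.percentile(q[m&b,ax],[0.5,99.5]),1)
print("x in main (y 10..35)",ed((q[:,1]>8)&(q[:,1]<32),0),"y max",ed((abs(q[:,0])<20),1),"recess x",ed((q[:,1]>-40)&(q[:,1]<-10),0),"recess y",ed((q[:,0]>38),1))
f=ok&(abs(z-42)<4)&(abs(q[:,0])<80)&(abs(q[:,1])<125);print("foam",np.median(z[f]),np.round(np.percentile(q[f],[.5,99.5],0),1).tolist())
# yaw: rear rim line, and wall x
for lo,hi,l in((40,75,"rear"),(-90,-55,"front")):
  r=ok&(abs(z-64)<4)&(q[:,0]>lo)&(q[:,0]<hi)&(abs(q[:,1])<118)
  if r.sum()>20:print(l,r.sum(),np.polyfit(q[r,1],q[r,0],1),np.percentile(q[r],[1,99],0))
# lid plane
l=ok&(z>80)&(z<200)&(q[:,0]>60)&(q[:,0]<110)
print("lid",l.sum(),np.linalg.lstsq(np.c_[np.ones(l.sum()),q[l,1],z[l]],q[l,0],rcond=None)[0])
# pickup centre
im=Z["im"].reshape(-1,3).min(1);w=ok&(im>190)&(abs(q[:,0])<40)&(abs(q[:,1]-78)<30);print("pickup",q[w].mean(0),w.sum())
s=arm.get_state();R0=np.array(s["orientation"])
# desired orientation: jaw z = case x tilted
up=Ro.from_rotvec(np.radians(-15)*np.array([-np.sin(a),np.cos(a),0]))
Rn=np.array([[np.sin(a),0,np.cos(a)],[-np.cos(a),0,np.sin(a)],[0,-1,0]])
print("rotvec",np.degrees((up*Ro.from_matrix(Rn)*Ro.from_matrix(R0).inv()).as_rotvec()))
# underside centre relative TCP in tool: y=-4.4mm
Rt=(up*Ro.from_matrix(Rn)).as_matrix();print(Rt.round(3).tolist())
E
```

```text
floor z 22.232875004971696 6434
x in main (y 10..35) [-30.8  31.5] y max [-92.6  39.6] recess x [-41.2  60.2] recess y [-48.1  -7.8]
foam 42.18942439282427 [[-69.0, -104.0], [67.4, 111.6]]
rear 1441 [-2.91700449e-02  6.88205256e+01] [[ 43.28104727 -82.81246445]
 [ 74.0150665  117.1962378 ]]
front 448 [  0.1176498  -82.34605819] [[-77.49083675  40.97783744]
 [-55.50908258 117.8608596 ]]
lid 17619 [6.83293818e+01 1.66282169e-03 6.04504316e-02]
pickup [-2.93782654 77.9793163 ] 1021
rotvec [  0.95808603 -15.04746724  -0.08678863]
[[0.07, 0.258, 0.964], [-0.998, 0.018, 0.067], [-0.0, -0.966, 0.259]]
```

```bash
python3 -m crank '[[[1,-0.2,0,0.4,-6,0,-0.4],[4,-0.4,0,0.8,-12,0,-0.4],[7.5,-0.5,-1,0.8,-12,0,-0.4],[9.8,-0.5,-3,0.8,-12,0,-0.4],[9.8,-0.5,-5,0.8,-12,0,-0.4],[9.8,-0.5,-6,0.8,-12,0,-0.4],[9.8,-0.5,-6,0.8,-12,0,-0.4],[9.8,-0.5,-6,0.8,-12,0,-0.4],[9.8,-0.5,-6,0.8,-12,0,-0.4]]]' 35
python3 - <<'E'
from h import *
c=arm.get_calibration("wrist");im,d=arm.read_camera("wrist")
a,_=arm.read_camera("side")
cv2.imwrite("pics/k.png",np.hstack([im[:,:420],cv2.resize(a[130:280,245:370],(320,384))]))
s=arm.get_state();print(s["eef_pos"],np.round(s["orientation"],3).tolist(),s["opening"],s["contact_force"])
E
```

```text
t: 11.03
eef_pos: [0.5539, -0.17, 0.0957]
orientation: [[0.071, 0.209, 0.975], [-0.998, 0.014, 0.069], [0.001, -0.978, 0.209]]
contact_force: [0.1, -0.1, -3.0]
opening: 0.552
[ 0.55436074 -0.17083928  0.0964437 ] [[0.07, 0.21, 0.975], [-0.998, 0.013, 0.069], [0.002, -0.978, 0.211]] 0.5520224303112723 [-0.08655662 -0.26668217 -3.02311447]
```

View pics/k.png

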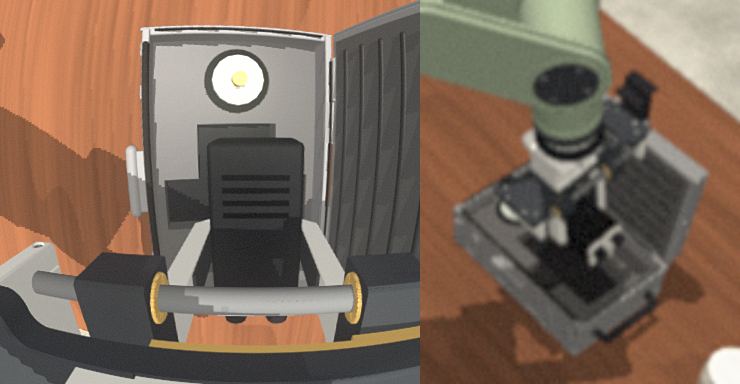

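```bash
python3 -m crank '[[[-0.1,0.1,-2,0,0,0,-0.4],[-0.1,0.1,-4,0,0,0,-0.4],[-0.1,0.1,-5.5,0,0,0,-0.4],[-0.1,0.1,-6.3,0,0,0,-0.4],[-0.1,0.1,-6.7,0,0,0,-0.4],[-0.1,0.1,-7,0,0,0,-0.4],[-0.1,0.1,-7.1,0,0,0,-0.4],[-0.1,0.1,-7.1,0,0,0,-0.4]]]'
```

```text
t: 11.8
eef_pos: [0.5533, -0.17, 0.0247]
orientation: [[0.07, 0.209, 0.975], [-0.998, 0.013, 0.068], [0.002, -0.978, 0.21]]
contact_force: [-0.5, 0.8, -3.6]
opening: 0.551
```

```bash
python3 -m crank '[[[0,0,-0.1,0,0,0,-0.4],[0,0,-0.2,0,0,0,-0.4],[0,0,-0.2,0,0,0,-0.4]]]'
python3 -m crank '[[[0,0,0,0,0,0,0.2],[0,0,0,0,0,0,0.2],[0,0,0,0,0,0,0.3],[0,0,0,0,0,0,0.4],[0,0,0,0,0,0,0.45],[0,0,0,0,0,0,0.45]]]'
python3 - <<'E'
from h import *
c=arm.get_calibration("wrist");im,d=arm.read_camera("wrist");P=wcloud(c,d)
C=np.array([.5485,-.1445]);a=np.radians(4);R=np.array([[np.cos(a),-np.sin(a)],[np.sin(a),np.cos(a)]])
r=arm.cut_out("preamp","wrist")
for k in r[:2]:
    p=P[k["pixels"]&(d>0)];q=np.c_[(p[:,:2]-C)@R,p[:,2]]*1000
    t=q[q[:,2]>45];print(k["score"],len(t),np.round(np.percentile(t,[1,50,99],0),1).tolist(),np.linalg.lstsq(np.c_[np.ones(len(t)),t[:,:2]],t[:,2],rcond=None)[0])
E
```

```text
t: 12.05
eef_pos: [0.5536, -0.1701, 0.0231]
orientation: [[0.07, 0.21, 0.975], [-0.998, 0.013, 0.069], [0.002, -0.978, 0.21]]
contact_force: [-1.4, -0.6, 1.0]
opening: 0.549
t: 12.55
eef_pos: [0.5524, -0.1694, 0.0217]
orientation: [[0.07, 0.208, 0.976], [-0.998, 0.014, 0.068], [0.001, -0.978, 0.208]]
contact_force: [-0.3, -0.8, 0.4]
opening: 0.721
0.88 12999 [[-23.8, -55.3, 49.0], [-0.4, -4.2, 60.2], [26.5, 34.2, 61.7]] [5.99081416e+01 1.58416342e-02 7.42640140e-04]
```

Depth says the preamp lies flat, with its top at 60 mm, centred in the pocket. I'll lift straight out, turn the jaws to lie along case y and look at the latch.

```bash
python3 -m crank '[[[0,0,1.5,0,0,0,0.45],[0,0,4,0,0,0,0.45],[0,0,8,0,0,0,0.2],[-1,0,12,-1,12,0,0.2],[-5,0,16,0,12,-6,0.2],[-9,0,20,0,12,-13,0.2],[-10,1,23,0,12,-20,0.2],[-10,2,26,0,12,-27,0.2],[-10,3,27,0,12,-34,0.2],[-10,3,27,0,12,-41,0.2],[-10,3,27,0,12,-48,0.2],[-10,3,27,0,12,-55,0.2]]]'
python3 - <<'E'
from h import *
from scipy.spatial.transform import Rotation as Ro
s=arm.get_state();R0=Ro.from_matrix(np.array(s["orientation"]));a=np.radians(4)
c,S=np.cos(a),np.sin(a)
def tool(g): # jaw along -case y, tool x = -case x tilted, pointing down tilted by g fwd
    Rn=np.array([[-c,0,S],[-S,0,-c],[0,-1,0]])
    return Ro.from_rotvec(-np.radians(g)*np.array([-S,c,0]))*Ro.from_matrix(Rn)
print(np.linalg.det(tool(0).as_matrix()),s["eef_pos"],s["opening"],np.degrees((tool(0)*R0.inv()).as_rotvec()),tool(20).as_matrix()[:,1])
c_=arm.get_calibration("wrist");d=0
for n in("side","scene"):
    im,d=arm.read_camera(n);P=cloud(n,d)
    C=np.array([.5485,-.1445]);R=np.array([[c,-S],[S,c]])
    q=np.dstack([(P[...,:2]-C)@R,P[...,2]])*1000
    m=(d>0)&(abs(q[...,1])<24)&(q[...,0]>70)&(q[...,0]<135)&(q[...,2]>224)&(q[...,2]<285)
    t=q[m]
    for lo in range(222,282,8):
        k=t[(t[:,2]>=lo)&(t[:,2]<lo+8)]
        if len(k):print(n,lo,len(k),np.round(np.percentile(k,[3,50,97],0),0).tolist())
E
```

```text
t: 13.65
eef_pos: [0.4525, -0.1392, 0.2927]
orientation: [[-0.776, -0.046, 0.63], [-0.626, -0.071, -0.776], [0.081, -0.996, 0.027]]
contact_force: [-0.2, 0.6, -0.5]
opening: 0.598
1.0000000000000002 [ 0.45250528 -0.13922235  0.29265908] 0.598227188202847 [  3.16853487  -3.7953574  -34.9524781 ] [ 0.341187    0.02385812 -0.93969262]
side 222 37 [[92.0, -23.0, 224.0], [98.0, -2.0, 228.0], [106.0, 22.0, 230.0]]
side 230 23 [[95.0, -20.0, 230.0], [101.0, -7.0, 231.0], [107.0, 21.0, 236.0]]
side 238 5 [[102.0, -19.0, 239.0], [102.0, -17.0, 243.0], [105.0, -14.0, 245.0]]
side 246 12 [[86.0, -20.0, 249.0], [89.0, -14.0, 252.0], [107.0, 9.0, 254.0]]
side 254 61 [[85.0, -18.0, 255.0], [92.0, -1.0, 259.0], [102.0, 17.0, 261.0]]
side 262 32 [[96.0, -19.0, 262.0], [100.0, -3.0, 268.0], [110.0, 18.0, 270.0]]
side 270 48 [[98.0, -19.0, 270.0], [107.0, -0.0, 272.0], [114.0, 18.0, 275.0]]
scene 222 17 [[96.0, -11.0, 224.0], [110.0, 15.0, 226.0], [111.0, 22.0, 229.0]]
scene 230 15 [[106.0, -12.0, 230.0], [110.0, 10.0, 234.0], [112.0, 21.0, 237.0]]
scene 238 16 [[104.0, -14.0, 239.0], [109.0, 6.0, 241.0], [111.0, 21.0, 244.0]]
scene 246 21 [[87.0, -14.0, 247.0], [94.0, 16.0, 252.0], [109.0, 22.0, 254.0]]
scene 254 27 [[88.0, -13.0, 254.0], [94.0, 13.0, 256.0], [107.0, 21.0, 259.0]]
scene 262 52 [[100.0, -17.0, 265.0], [107.0, 3.0, 268.0], [115.0, 21.0, 270.0]]
scene 270 9 [[108.0, -7.0, 270.0], [112.0, 5.0, 271.0], [115.0, 19.0, 272.0]]
```

```bash
cat >> h.py <<'E'
from scipy.spatial.transform import Rotation as Ro
C=np.array([.5485,-.1445]);AY=np.radians(4);c4,s4=np.cos(AY),np.sin(AY)
def w(x,y,z): return np.array([C[0]+(c4*x-s4*y)/1000,C[1]+(s4*x+c4*y)/1000,z/1000])
def tool(g):
    Rn=np.array([[-c4,0,s4],[-s4,0,-c4],[0,-1,0]])
    return Ro.from_rotvec(-np.radians(g)*np.array([-s4,c4,0]))*Ro.from_matrix(Rn)
def ry(a,x,z): return np.array([x*np.cos(a)+z*np.sin(a),-x*np.sin(a)+z*np.cos(a)])
def grasp(phi,al,gz=-38,gx=-10.5): # case coords x,z of flap point
    return np.array([75,64])+ry(phi,-159,12)+ry(al,gx,gz)
def tcp(phi,al,g,off=32,back=0):
    x,z=grasp(phi,al);return w(x,0.5,z)+tool(g).as_matrix()[:,1]*(off-back)/1000
def delta(p,g):
    s=arm.get_state();R0=Ro.from_matrix(np.array(s["orientation"]))
    return np.round((p-s["eef_pos"])*100,2),np.round(np.degrees((tool(g)*R0.inv()).as_rotvec()),1)
E
python3 - <<'E'
from h import *
print(grasp(1.631,3.06),delta(tcp(1.631,3.06,-20,back=70),-20),delta(tcp(1.631,3.06,-20),-20))
P=[]
for k in range(37):
    f=k/36;phi=1.631*(1-f)+.03*f;g=-20+60*f;P.append((tcp(phi,3.06-np.radians(60)*f,g)))
P=np.array(P)
for b in range(0,36,12):
    print(np.c_[np.round((P[b+1:b+13]-P[b])*100,1),np.round(np.arange(1,13)*60/36,1)].tolist())
print(P[[0,12,24,36]])
E
```

```text
[103.91284875 260.71928583] (array([21.25,  0.33,  0.48]), array([ -4.5,  15. , -35.4])) (array([18.87,  0.16, -6.1 ]), array([ -4.5,  15. , -35.4]))
[[-0.7, -0.1, 0.1, 1.7], [-1.5, -0.1, 0.1, 3.3], [-2.2, -0.2, 0.1, 5.0], [-2.9, -0.2, 0.1, 6.7], [-3.7, -0.3, 0.0, 8.3], [-4.4, -0.3, -0.1, 10.0], [-5.1, -0.4, -0.2, 11.7], [-5.8, -0.4, -0.3, 13.3], [-6.5, -0.5, -0.5, 15.0], [-7.2, -0.5, -0.7, 16.7], [-7.9, -0.6, -1.0, 18.3], [-8.6, -0.6, -1.3, 20.0]]
[[-0.7, -0.0, -0.3, 1.7], [-1.3, -0.1, -0.6, 3.3], [-2.0, -0.1, -1.0, 5.0], [-2.6, -0.2, -1.4, 6.7], [-3.2, -0.2, -1.8, 8.3], [-3.8, -0.3, -2.3, 10.0], [-4.3, -0.3, -2.7, 11.7], [-4.9, -0.3, -3.2, 13.3], [-5.4, -0.4, -3.8, 15.0], [-5.9, -0.4, -4.3, 16.7], [-6.4, -0.4, -4.9, 18.3], [-6.8, -0.5, -5.4, 20.0]]
[[-0.4, -0.0, -0.6, 1.7], [-0.8, -0.1, -1.2, 3.3], [-1.2, -0.1, -1.9, 5.0], [-1.5, -0.1, -2.5, 6.7], [-1.8, -0.1, -3.2, 8.3], [-2.1, -0.1, -3.9, 10.0], [-2.4, -0.2, -4.6, 11.7], [-2.6, -0.2, -5.3, 13.3], [-2.8, -0.2, -6.0, 15.0], [-2.9, -0.2, -6.7, 16.7], [-3.1, -0.2, -7.4, 18.3], [-3.1, -0.2, -8.1, 20.0]]
[[ 0.64120686 -0.13751608  0.23064912]
 [ 0.55530638 -0.14352283  0.21789448]
 [ 0.48731704 -0.14827711  0.1634299 ]
 [ 0.4558354  -0.15047852  0.081996  ]]
```

```bash
python3 -m crank '[[[2,0,1,-0.5,2,-7,0.2],[6,0,2,-1,5,-14,0.2],[10,0.1,2,-2,8,-21,0.2],[14,0.2,2,-3,11,-28,0.2],[18,0.3,1,-4.5,15,-35.4,0.2],[21.2,0.3,0.5,-4.5,15,-35.4,0.2],[21.2,0.3,0.5,-4.5,15,-35.4,0.2],[21.2,0.3,0.5,-4.5,15,-35.4,0.2],[21.2,0.3,0.5,-4.5,15,-35.4,0.2]]]' 20
python3 - <<'E'
from h import *
c=arm.get_calibration("wrist");im,d=arm.read_camera("wrist");P=wcloud(c,d)
a,_=arm.read_camera("side")
cv2.imwrite("pics/l.png",np.hstack([im[:,40:460],cv2.resize(a[70:220,245:370],(320,384))]))
print(delta(tcp(1.631,3.06,-20),-20),arm.get_state()["opening"])
# fingers in side cam relative tool
R=np.array([[c4,-s4],[s4,c4]])
q=np.dstack([(P[...,:2]-C)@R,P[...,2]])*1000
m=(d>0)&(abs(q[...,1])<40)&(q[...,0]>85)&(q[...,0]<130)&(q[...,2]>262)&(q[...,2]<280)
print(m.sum(),np.round(np.percentile(q[m],[2,50,98],0),0).tolist() if m.sum() else "")
E
```

```text
t: 14.5
eef_pos: [0.6641, -0.1367, 0.2955]
orientation: [[-0.937, -0.343, 0.07], [-0.066, -0.024, -0.998], [0.344, -0.939, -0.0]]
contact_force: [0.1, -0.7, 0.1]
opening: 0.597
(array([-2.27, -0.08, -6.98]), array([0.1, 0.3, 0. ])) 0.6003479201660579
847 [[98.0, -19.0, 267.0], [108.0, -0.0, 270.0], [114.0, 19.0, 271.0]]
```

View pics/l.png

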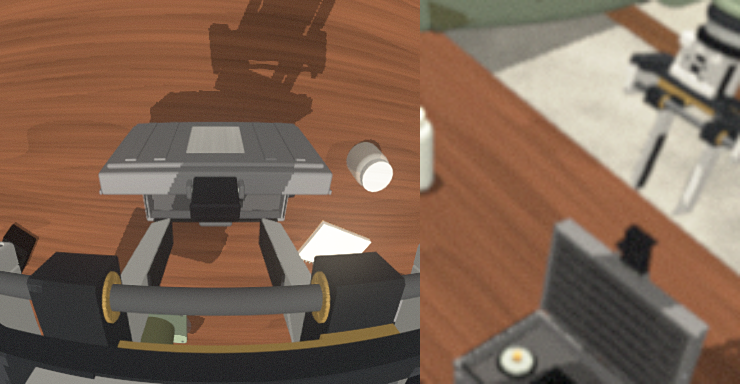

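```bash
python3 -m crank '[[[-0.8,0,-2.3,0,0,0,0.2],[-1.6,-0.1,-4.7,0,0,0,0.2],[-2.1,-0.1,-6.3,0,0,0,0.2],[-2.3,-0.1,-7,0,0,0,0.2],[-2.3,-0.1,-7,0,0,0,0],[-2.3,-0.1,-7,0,0,0,-0.3],[-2.3,-0.1,-7,0,0,0,-0.4],[-2.3,-0.1,-7,0,0,0,-0.5],[-2.3,-0.1,-7,0,0,0,-0.5],[-2.3,-0.1,-7,0,0,0,-0.5],[-2.3,-0.1,-7,0,0,0,-0.5]]]' 20
python3 -c "
from h import *
print(delta(tcp(1.631,3.06,-20),-20))"
```

```text
t: 15.52
eef_pos: [0.6428, -0.1375, 0.23]
orientation: [[-0.939, -0.337, 0.069], [-0.064, -0.026, -0.998], [0.338, -0.941, 0.003]]
contact_force: [0.1, 1.1, 6.8]
opening: 0.424
(array([-0.16, -0.  ,  0.06]), array([0.1, 0.3, 0. ]))
```

```bash
python3 -m crank '[[[-0.8,0,0.1,0.1,-1.7,0,-0.5],[-1.6,-0.1,0.1,0.2,-3.3,0,-0.5],[-2.3,-0.2,0.1,0.3,-5,0,-0.5],[-3,-0.2,0.1,0.5,-6.7,0,-0.5],[-3.8,-0.3,0,0.6,-8.3,0,-0.5],[-4.5,-0.3,-0.1,0.7,-10,0,-0.5]]]' 25
python3 -m crank '[[[-0.7,-0.1,-0.1,0.1,-1.7,0,-0.5],[-1.4,-0.1,-0.2,0.2,-3.3,0,-0.5],[-2.1,-0.2,-0.4,0.3,-5,0,-0.5],[-2.8,-0.2,-0.6,0.5,-6.7,0,-0.5],[-3.5,-0.3,-0.9,0.6,-8.3,0,-0.5],[-4.2,-0.3,-1.2,0.7,-10,0,-0.5]]]'
python3 -c "
from h import *
im,d=arm.read_camera('side');P=cloud('side',d);q=np.dstack([(P[...,:2]-C)@np.array([[c4,-s4],[s4,c4]]),P[...,2]])*1000
f=.333;print(delta(tcp(1.631-1.601*f,3.06-np.radians(60)*f,0),0))
m=(d>0)&(abs(q[...,1])>60)&(abs(q[...,1])<116)&(q[...,0]>-60)&(q[...,0]<140)&(q[...,2]>100)
t=q[m];print(m.sum(),np.degrees(np.percentile(np.arctan2(t[:,2]-64,75-t[:,0]),[2,25,50,75]))/57.3)"
```

```text
t: 16.02
eef_pos: [0.5983, -0.1406, 0.2293]
orientation: [[-0.984, -0.165, 0.069], [-0.068, -0.014, -0.998], [0.166, -0.986, 0.003]]
contact_force: [0.5, 0.5, 7.9]
opening: 0.423
t: 16.52
eef_pos: [0.5555, -0.1436, 0.2172]
orientation: [[-0.998, 0.006, 0.069], [-0.069, -0.002, -0.998], [-0.006, -1.0, 0.002]]
contact_force: [-3.4, 1.2, 8.8]
opening: 0.429
(array([0.25, 0.02, 0.19]), array([0.1, 0.2, 0.1]))
1702 [1.09349526 1.23506647 1.32937971 1.38124988]
```

```bash
python3 -m crank '[[[-0.6,0,-0.2,0.1,-1.7,0,-0.5],[-1.2,-0.1,-0.5,0.2,-3.3,0,-0.5],[-1.8,-0.1,-0.9,0.3,-5,0,-0.5],[-2.4,-0.2,-1.3,0.5,-6.7,0,-0.5],[-3,-0.2,-1.7,0.6,-8.3,0,-0.5],[-3.6,-0.3,-2.2,0.7,-10,0,-0.5]]]'
python3 -m crank '[[[-0.5,0,-0.5,0.1,-1.7,0,-0.5],[-1.1,0,-1,0.2,-3.3,0,-0.5],[-1.6,-0.1,-1.5,0.3,-5,0,-0.5],[-2.1,-0.1,-2,0.5,-6.7,0,-0.5],[-2.6,-0.1,-2.6,0.6,-8.3,0,-0.5],[-3,-0.2,-3.1,0.7,-10,0,-0.5]]]'
cat > chk.py <<'E'
from h import *
import sys
f=float(sys.argv[1])
im,d=arm.read_camera('side');P=cloud('side',d);q=np.dstack([(P[...,:2]-C)@np.array([[c4,-s4],[s4,c4]]),P[...,2]])*1000
phi=1.631-1.601*f;g=-20+60*f;print(phi,delta(tcp(phi,3.06-np.radians(60)*f,g),g))
m=(d>0)&(abs(q[...,1])>60)&(abs(q[...,1])<116)&(q[...,0]>-90)&(q[...,0]<30)&(q[...,2]>68)&(q[...,2]<250)
t=q[m];print(m.sum(),np.percentile(np.arctan2(t[:,2]-64,75-t[:,0]),[2,25,50,75]),arm.get_state()["contact_force"])
cv2.imwrite("pics/now.png",cv2.resize(im[110:290,235:385],(500,600)))
E
python3 chk.py .667
```

```text
t: 17.07
eef_pos: [0.518, -0.1463, 0.1942]
orientation: [[-0.982, 0.175, 0.069], [-0.068, 0.011, -0.998], [-0.176, -0.984, 0.001]]
contact_force: [-8.3, 2.8, 10.5]
opening: 0.42
t: 17.57
eef_pos: [0.4867, -0.1485, 0.161]
orientation: [[-0.938, 0.34, 0.07], [-0.066, 0.023, -0.998], [-0.341, -0.94, 0.001]]
contact_force: [-8.3, 2.0, 4.9]
opening: 0.42
0.5631329999999999 (array([0.22, 0.02, 0.45]), array([ 0.1, -0.1,  0. ]))
462 [0.03331395 0.62787313 0.74242729 0.83188644] [-3.80082344  0.18644735  1.08868739]
```

```bash
python3 -m crank '[[[-0.4,0,-0.6,0.1,-1.7,0,-0.5],[-0.8,-0.1,-1.2,0.2,-3.3,0,-0.5],[-1.1,-0.1,-1.8,0.3,-5,0,-0.5],[-1.4,-0.1,-2.4,0.5,-6.7,0,-0.5],[-1.7,-0.1,-3,0.6,-8.3,0,-0.5],[-2,-0.1,-3.6,0.7,-10,0,-0.5]]]'
python3 chk.py .833
```

```text
t: 18.12
eef_pos: [0.4671, -0.1498, 0.1241]
orientation: [[-0.864, 0.499, 0.07], [-0.062, 0.034, -0.998], [-0.5, -0.866, 0.002]]
contact_force: [-4.6, -0.1, 0.2]
opening: 0.425
0.29736700000000016 (array([-0.  ,  0.  ,  0.25]), array([0.1, 0.1, 0.1]))
783 [0.04400617 0.48654726 0.57636071 0.66262283] [ 2.39071548 -0.46303967 -4.12557526]
```

View pics/now.png

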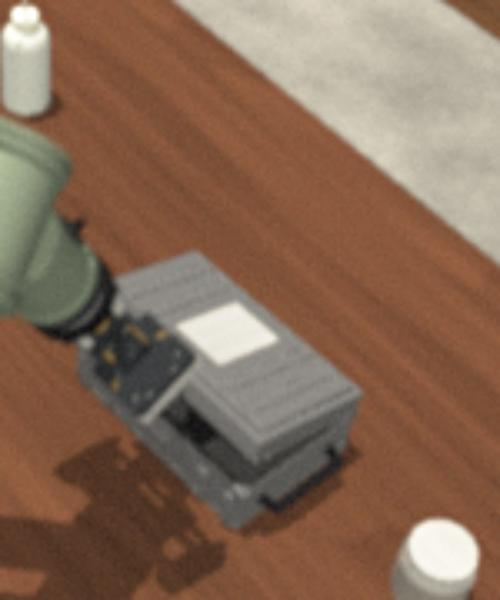

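```bash
python3 -m crank '[[[-0.2,0,-0.5,0.1,-1.3,0,-0.5],[-0.4,0,-1,0.2,-2.6,0,-0.5],[-0.5,0,-1.5,0.3,-4,0,-0.5],[-0.7,-0.1,-2,0.4,-5.3,0,-0.5],[-0.8,-0.1,-2.5,0.5,-6.6,0,-0.5],[-0.9,-0.1,-3,0.6,-8,0,-0.5],[-1,-0.1,-3.5,0.7,-9.3,0,-0.5],[-1,-0.1,-3.9,0.7,-10,0,-0.5],[-1,-0.1,-3.9,0.7,-10,0,-0.5]]]'
python3 chk.py 1
python3 - <<'E'
from h import *
for n in("side","scene"):
    im,d=arm.read_camera(n);P=cloud(n,d);q=np.dstack([(P[...,:2]-C)@np.array([[c4,-s4],[s4,c4]]),P[...,2]])*1000
    m=(d>0)&(abs(q[...,1])<112)&(q[...,0]>-55)&(q[...,0]<65)&(q[...,2]>80)&(q[...,2]<125);t=q[m]
    b=np.polyfit(t[:,0],t[:,2],1)
    for _ in range(3):
        r=t[:,2]-np.polyval(b,t[:,0]);t=t[abs(r)<3];b=np.polyfit(t[:,0],t[:,2],1)
    print(n,len(t),"lid slope (=-angle)",b)
E
```

```text
t: 18.92
eef_pos: [0.4572, -0.1504, 0.0841]
orientation: [[-0.764, 0.641, 0.068], [-0.051, 0.044, -0.998], [-0.643, -0.766, -0.001]]
contact_force: [-4.8, 0.3, -2.5]
opening: 0.421
0.030000000000000027 (array([-0.15, -0.01, -0.24]), array([-0. , -0. ,  0.1]))
1068 [0.06862309 0.25675246 0.33460429 0.44646498] [-7.04113927 -0.68384029 -2.18744867]
side 1675 lid slope (=-angle) [-3.72757178e-02  1.01572663e+02]
scene 1500 lid slope (=-angle) [-3.70587984e-02  9.81555807e+01]
```

```bash
python3 -m crank '[[[0,0,-0.2,0,0,0,-0.5],[0,0,-0.4,0,0,0,-0.5],[0,0,-0.4,0,0,0,-0.5]]]'
python3 - <<'E'
from h import *
s=arm.get_state();y=np.array(s["orientation"])[:,1];G=np.array(s["eef_pos"])-.032*y
g=np.r_[(G[:2]-C)@np.array([[c4,-s4],[s4,c4]]),G[2]]*1000;pv=np.array([75,64])+ry(.03,-159,12)
v=g[[0,2]]-pv;print(g,pv,v,np.hypot(*v),s["contact_force"],s["opening"])
r=np.hypot(10.5,38)
# local angle: R(al)(-10.5,-38)
al=[a for a in np.arange(0,3.2,.001)];k=np.argmin([np.hypot(*(ry(a,-10.5,-38)-v)) for a in al]);a0=al[k];print("alpha",a0,ry(a0,-10.5,-38)-v)
p0=ry(a0,-10.5,-38)
for a in np.linspace(a0,.55,15)[1:]:
    dl=ry(a,-10.5,-38)-p0;print(round(a,2),np.round([dl[0]*c4/10,dl[0]*s4/10,dl[1]/10],1).tolist())
for n in("side",):
    im,d=arm.read_camera(n);P=cloud(n,d);q=np.dstack([(P[...,:2]-C)@np.array([[c4,-s4],[s4,c4]]),P[...,2]])*1000
    m=(d>0)&(abs(q[...,1])<112)&(q[...,0]>-55)&(q[...,0]<65)&(q[...,2]>90)&(q[...,2]<112);t=q[m];print(np.polyfit(t[:,0],t[:,2],1))
E
```

```text
t: 19.32
eef_pos: [0.4574, -0.1504, 0.0811]
orientation: [[-0.765, 0.641, 0.071], [-0.055, 0.044, -0.997], [-0.642, -0.767, 0.001]]
contact_force: [-21.4, 0.3, 10.0]
opening: 0.423
[-111.85731094    0.49934853  105.58328653] [-83.56850936  80.76388494] [-28.28880158  24.81940159] 37.63321658006234 [-21.37094591   0.27825126   9.97671668] 0.42274152558579675
alpha 2.021 [-1.35575747  1.17002162]
1.92 [-0.3, -0.0, -0.3]
1.81 [-0.5, -0.0, -0.7]
1.71 [-0.7, -0.0, -1.0]
1.6 [-0.8, -0.1, -1.4]
1.5 [-0.9, -0.1, -1.8]
1.39 [-1.0, -0.1, -2.2]
1.29 [-1.0, -0.1, -2.7]
1.18 [-0.9, -0.1, -3.1]
1.08 [-0.9, -0.1, -3.5]
0.97 [-0.8, -0.1, -3.9]
0.87 [-0.6, -0.0, -4.3]
0.76 [-0.4, -0.0, -4.6]
0.66 [-0.2, -0.0, -5.0]
0.55 [0.1, 0.0, -5.3]
[-1.19211001e-02  9.99030648e+01]
```

Lid is down on its seal. Next I fold the flap while still pinching it.

```bash
python3 -m crank '[[[-0.3,0,-0.3,0,0,0,-0.5],[-0.6,0,-0.7,0,0,0,-0.5],[-0.8,0,-1,0,0,0,-0.5],[-0.9,-0.1,-1.4,0,0,0,-0.5],[-1,-0.1,-1.8,0,0,0,-0.5],[-1.1,-0.1,-2.2,0,0,0,-0.5],[-1.1,-0.1,-2.7,0,0,0,-0.5]]]'
python3 -m crank '[[[0.1,0,-0.4,0,0,0,-0.5],[0.1,0,-0.8,0,0,0,-0.5],[0.2,0,-1.2,0,0,0,-0.5],[0.4,0,-1.6,0,0,0,-0.5],[0.6,0.1,-2,0,0,0,-0.5]]]'
python3 chk.py 1; cp pics/now.png pics/m.png
```

```text
t: 19.95
eef_pos: [0.4508, -0.151, 0.0582]
orientation: [[-0.758, 0.649, 0.072], [-0.054, 0.048, -0.997], [-0.65, -0.76, -0.001]]
contact_force: [3.6, 4.7, 5.0]
opening: 0.431
t: 20.37
eef_pos: [0.4558, -0.1506, 0.0368]
orientation: [[-0.76, 0.647, 0.07], [-0.053, 0.046, -0.998], [-0.648, -0.761, -0.0]]
contact_force: [1.0, 2.2, 5.8]
opening: 0.424
0.030000000000000027 (array([0.  , 0.01, 4.56]), array([-0.1,  0.4, -0. ]))
1071 [0.06749028 0.25125331 0.32338833 0.43378087] [3.42826176 2.85351536 3.04856347]
```

View pics/m.png

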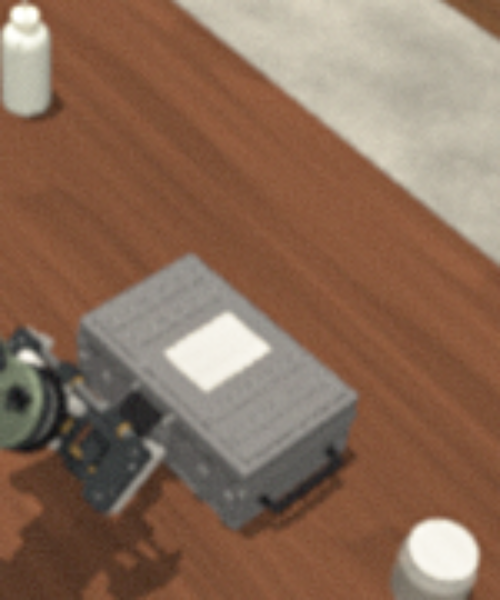

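```bash
python3 -m crank '[[[0.3,0,-0.4,0,0,0,-0.5],[0.6,0,-0.8,0,0,0,-0.5],[0.9,0.1,-1.1,0,0,0,-0.5],[0.9,0.1,-1.1,0,0,0,-0.5]]]' 35
python3 -m crank '[[[0.3,0,-0.2,0,0,0,-0.5],[0.5,0,-0.4,0,0,0,-0.5],[0.7,0.1,-0.5,0,0,0,-0.5]]]'
python3 -m crank '[[[0.2,0,-0.2,0,0,0,-0.5],[0.4,0,-0.3,0,0,0,-0.5]]]'
```

```text
t: 20.75
eef_pos: [0.4639, -0.1501, 0.0247]
orientation: [[-0.761, 0.645, 0.069], [-0.053, 0.044, -0.998], [-0.646, -0.763, 0.001]]
contact_force: [0.4, 1.2, 4.1]
opening: 0.419
t: 21.0
eef_pos: [0.4693, -0.1497, 0.0188]
orientation: [[-0.763, 0.643, 0.067], [-0.053, 0.041, -0.998], [-0.644, -0.765, 0.002]]
contact_force: [-11.3, -0.7, 6.1]
opening: 0.421
t: 21.17
eef_pos: [0.4732, -0.1495, 0.0157]
orientation: [[-0.763, 0.643, 0.067], [-0.053, 0.042, -0.998], [-0.644, -0.765, 0.002]]
contact_force: [-11.1, -0.5, 6.6]
opening: 0.422
```

```bash
python3 -m crank '[[[0.2,0,-0.1,0,0,0,-0.5],[0.4,0,-0.2,0,0,0,-0.5],[0.4,0,-0.2,0,0,0,-0.5]]]'
python3 -m crank '[[[0.2,0,0,0,0,0,-0.5],[0.2,0,0,0,0,0,-0.5]]]'
python3 - <<'E'
from h import *
s=arm.get_state();y=np.array(s["orientation"])[:,1];G=np.array(s["eef_pos"])-.032*y
g=np.r_[(G[:2]-C)@np.array([[c4,-s4],[s4,c4]]),G[2]]*1000;print(g,"expect shut:",grasp(.01,.01),s["contact_force"])
for n in("side","scene"):
    im,d=arm.read_camera(n);P=cloud(n,d);q=np.dstack([(P[...,:2]-C)@np.array([[c4,-s4],[s4,c4]]),P[...,2]])*1000
    m=(d>0)&(abs(q[...,1])<112)&(q[...,0]>-55)&(q[...,0]<65)&(q[...,2]>90)&(q[...,2]<112);t=q[m];print(n,np.polyfit(t[:,0],t[:,2],1))
E
```

```text
t: 21.42
eef_pos: [0.477, -0.1492, 0.0136]
orientation: [[-0.763, 0.642, 0.067], [-0.053, 0.042, -0.998], [-0.644, -0.765, 0.002]]
contact_force: [-9.1, -0.7, 4.8]
opening: 0.423
t: 21.58
eef_pos: [0.4778, -0.1492, 0.0131]
orientation: [[-0.765, 0.641, 0.067], [-0.053, 0.041, -0.998], [-0.642, -0.766, 0.003]]
contact_force: [-24.2, -1.5, 16.7]
opening: 0.419
[-91.42527293   0.36640893  37.6246763 ] expect shut: [-94.75152074  39.69627174] [-24.20321179  -1.50400925  16.70688748]
side [-6.57650317e-03  9.94219498e+01]
scene [-7.72106722e-03  9.60067763e+01]
```

```bash
python3 -m crank '[[[-0.2,0,0.1,0,0,0,0],[-0.2,0,0.1,0,0,0,0.2],[-0.2,0,0.1,0,0,0,0.3],[-0.2,0,0.1,0,0,0,0.3],[-0.2,0,0.1,0,0,0,0.3],[-2,-0.1,2.2,0,0,0,0.3],[-4,-0.2,5,0,0,0,0.3],[-6.5,-0.4,8,0,0,0,0.3],[-8.5,-0.5,11,0,0,0,0.3],[-8.5,-0.5,14,0,0,0,0.3]]]'
python3 -m crank '[[[0,0,4,0,0,0,0.3],[-1,4,6,0,0,0,0.3],[-1,8,8,0,0,0,0.3],[-1,12,8,0,0,0,0.3],[-1,16,8,0,0,0,0.3],[-1,18,8,0,0,0,0.3],[-1,18,8,0,0,0,0.3]]]'
python3 - <<'E'
from h import *
I=[]
for n in("side","scene"):
    im,d=arm.read_camera(n);P=cloud(n,d);q=np.dstack([(P[...,:2]-C)@np.array([[c4,-s4],[s4,c4]]),P[...,2]])*1000
    m=(d>0)&(abs(q[...,1])<112)&(q[...,0]>-55)&(q[...,0]<65)&(q[...,2]>90)&(q[...,2]<112);t=q[m];print(n,np.polyfit(t[:,0],t[:,2],1))
    m=(d>0)&(abs(q[...,1])<17)&(q[...,0]>-140)&(q[...,0]<-80)&(q[...,2]>20)&(q[...,2]<92);t=q[m]
    for lo in range(20,92,8):
        k=t[(t[:,2]>=lo)&(t[:,2]<lo+8)]
        if len(k):print(n,lo,len(k),np.round(np.percentile(k[:,0],[5,50,95])))
    I.append(cv2.resize(im[170:290,240:380] if n=="side" else im[110:230,160:300],(400,343)))
    for b in("bottle","jar","notebook"):
        r=arm.cut_out(b,n)
        if r:
            p=P[r[0]["pixels"]&(d>0)];print(n,b,np.round(np.median(p,0),3))
cv2.imwrite("pics/z.png",np.hstack(I))
E
```

```text
t: 22.52
eef_pos: [0.3923, -0.1544, 0.1545]
orientation: [[-0.764, 0.642, 0.064], [-0.049, 0.04, -0.998], [-0.643, -0.766, 0.001]]
contact_force: [0.4, -0.5, 0.5]
opening: 0.648
t: 23.1
eef_pos: [0.4075, 0.0297, 0.2318]
orientation: [[-0.77, 0.634, 0.069], [-0.053, 0.044, -0.998], [-0.636, -0.772, -0.0]]
contact_force: [0.6, -0.9, 0.7]
opening: 0.649
side [-7.96740096e-03  9.94208868e+01]
side 28 1 [-110. -110. -110.]
side 36 37 [-112. -108. -100.]
side 44 18 [-109. -101.  -89.]
side 52 16 [-101.  -99.  -89.]
side 60 13 [-101.  -99.  -85.]
side 68 15 [-101.  -99.  -97.]
side 76 35 [-99. -94. -82.]
side 84 24 [-97. -91. -84.]
side bottle [0.654 0.346 0.077]
side jar [ 0.575 -0.419  0.066]
side notebook [ 0.357 -0.431  0.014]
scene [-7.12316960e-03  9.59899463e+01]
scene 36 6 [-111. -109. -107.]
scene 52 2 [-92. -90. -88.]
scene 76 32 [-95. -89. -82.]
scene bottle [0.672 0.375 0.101]
scene jar [ 0.596 -0.392  0.053]
scene notebook [ 0.365 -0.417  0.01 ]
```

View pics/z.png

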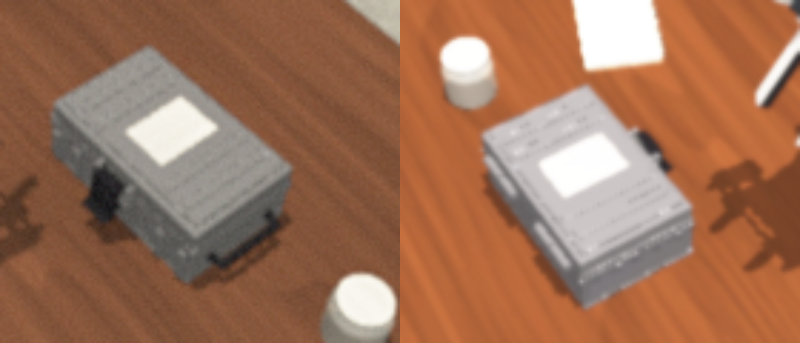

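```bash
python3 -c "
from cell import arm
print(arm.sign_off())"
```

```text
the job is handed in; nothing more can be done
None
```

The preamp (the smaller black box) is packed flat in its cut-out, the lid is down and latched, and I handed the job in at about 23 s of the 64 s allowed.

**What I did:** I lowered the lid by pinching the latch flap, holding it all the way down. I then folded the flap and pressed it in until the force rose to a hard stop. The press took about 11 N, with a brief 29 N at the stop.

**Last checks, with the robot clear of everything:**
- **Preamp:** just before I closed the lid its top measured 60 mm, level to within 0.016 rad and centred in the pocket. I could not see it afterwards.
- **Lid:** it read about 0.0075 rad after I let go (about 0.01 expected when latched, 0.027 unlatched).
- **Latch:** the flap hangs vertical, with its outer face about 99 mm in front of the case's centre along its whole height, which matches shut. I did not pull on the lid to test it.
- **Bystanders:** in the side view the bottle, jar and notebook are within 2 mm of where they started. In the overhead view the jar reads about 1 cm off. The hand never came near it, so I put that down to how much of it was visible.

**What went wrong on the way:** the first two attempts to pick up the preamp closed above it. The cameras put the fingertips about 17 mm behind the reported tool point instead of the stated 17 mm ahead. I allowed for that, and the third attempt held.

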